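# Ratchet the painting turntable round

## Task

Bring the red stripe of the turntable in line with the yellow pointer, ready for the next coat: pull up the red T-handled locking pin and turn it so that it stays parked up, then work the blue lever by its black handle to and fro - it drives the turntable one way only and swings back loose - and stop on the pointer, since it cannot be wound back. Leave the pin parked up and the lever swung back to the loose end of its travel. The paint is wet: do not touch the turntable or the tower on it, and leave the things around it where they are.

Things in the scene. Friction and masses are not known exactly. Their poses are not given: they have to be found in the camera images.
- stand: Fixed wooden board, 360 (x) x 420 mm, 15 mm thick, that carries the whole turntable. Origin under its centre, on the table and on the vertical axis of turntable, lever and pointer. Its -x axis points to the lever side (roughly to the robot); it may be turned up to 0.3 rad.
- turntable (a joint): Turn of the turntable about its vertical axis, rad, counterclockwise from above positive, about 0 at the start. Stiff (about 0.4 N m of friction), stays where it is left. While the locking pin is down it has only about 0.03 rad of play. Wet paint: the robot must not touch any of it.
- axis (a point): Point on the turntable's axis, 50 mm above the table. What turns: steel flange (radius 138 mm) with a ring of 24 upright ratchet pins (15 degrees apart, at radius 125 mm, tops 53 mm above the table), a wooden disc (radius 110 mm, top at 49 mm) and, fixed on it, a cardboard tower (radius 35 mm, roof radius 46 mm, peak at 196 mm).
- stripe_end (a point): Outer end of the red stripe that runs from the tower's red door across the disc to the rim (14 mm wide), at radius 130 mm, 50 mm above the table; turns with the turntable.
- pointer_tip (a point): Tip of the yellow pointer that stands beside the rim, at radius 130 mm, 50 mm above the table. Does not move during the job; it lies 1.1 to 2.0 rad counterclockwise (seen from above) of the stripe at the start, and the turntable is driven counterclockwise.
- lever (a joint): Angle of the blue lever about the turntable's axis, rad, stops at -0.55 and 0.55, counterclockwise from above positive; at 0 it points along the stand's -x. Turned positive (handle moving to the robot's right) it drives the turntable with it, after up to 0.3 rad of free play; turned negative it swings loose. 1 to 4 N at the handle; stays where left. Loose end: -0.55.
- lever_grip (a point): On the centre line of the lever's black upright round handle (28 mm diameter, from 25 to 105 mm above the table), 85 mm above the table, 200 mm from the axis. Its -x axis points outward along the lever.
- pin (a joint): Lift of the locking pin, m: 0 down (locked, tip between two ratchet pins), stop at 0.028. A spring of 4 to 8 N pulls it down. It must be lifted at least 0.024 before it can be turned; let down in its rest notch it stays at about 0.018.
- pin_turn (a joint): Turn of the locking pin about its vertical axis, rad, counterclockwise from above positive: 0 at the start, rest notch at about 0.9 to 1.2, stop at 1.25. Held low it cannot turn; between the two a lip (about 0.1 to 0.85) lets it fall back down to 0 or into the notch.
- t_bar (a point): Centre of the red T-bar on top of the locking pin: 54 mm long (its x axis), 14 mm wide (its y axis), 20 mm high, 122 mm above the table when down. It stands over the ring of ratchet pins, 125 mm from the axis; parts of its collar below reach 94 mm above the table within 23 mm of its axis.
- tape: Bystander, leave alone: roll of brown tape, 72 mm across, 24 mm high, on the right edge of the board. Origin at the centre of its underside.
- paint_jar: Bystander, leave alone: blue jar with white lid, 56 mm across, 70 mm high, at the far left corner of the board. Origin at the centre of its underside.
- red_bowl: Bystander, leave alone: red bowl, 96 mm across, 50 mm high, on the table to the left of the board. Origin at the centre of its underside.
- blue_cup: Bystander, leave alone: blue cup, 72 mm across, 75 mm high, to the right of the board. Origin at the centre of its underside.
- glue: Bystander, leave alone: white bottle, 52 mm across, 130 mm high, on the left. Origin at the centre of its underside.
- paintbrush: Bystander, leave alone: paintbrush, 190 mm long, lying on the right. Origin at the centre of its underside.
- straightedge: Bystander, leave alone: steel straightedge, 200 x 30 x 5 mm, lying on the right. Origin at the centre of its underside.

How it is judged:
By the outcome, as a careful person would: the job done as asked, in the order asked, and still so for the second after the job is handed in, with the robot touching nothing.
It also fails if it takes over 67 s, if anything falls off the work surface, if the arm or the gripper's body presses on something with over 40 N, if the wrist force passes 120 N, or if a joint passes its speed limit or range.

## Robot

A 7-joint arm with a two-finger parallel gripper is mounted at the origin on the work surface. World frame = base frame: x ahead of the robot, y to its left, z up, the work surface at z = 0. Lengths are in mm, angles in rad, forces in N, time in s.
With the tool pointing down it reaches from about 400 to 875 mm from the base axis. Payload 19.3 kg.
Tool frame: the origin (TCP) lies at the very end of the fingers, on their centre line; the grasp point (between the pads) lies 19 mm behind it; z points along the fingers, y is the direction in which the jaws open and shut (so a half turn about z gives the same grasp; the last joint's range is limited). The gripper opens to 85 mm and grips with 20 to 120 N. Pads are 22 mm wide; open, the fingers measure 114 mm over their backs; the gripper's body (76 mm by 85 mm) begins 54 mm behind the grasp point. The pads swing forward as they close: fully open they stand 13 mm farther back than shut.
Start: joints at [1.25, 0.521, -0.036, 1.599, 0.021, 1.021, -0.113], TCP at [155.084, -605.445, 231.291] pointing down, gripper open.
Joint ranges: [-2.91, 2.91], [-0.3, 2.13], [-1.5, 1.42], [0.17, 2.43], [-1.26, 4.41], [0.16, 1.93], [-2.52, 2.52]. Speed limits (rad/s): [1.89, 1.89, 2.39, 2.39, 3.01, 3.01, 3.01].

## Interface

Orientations are given as [roll, pitch, yaw] about the fixed x, y, z axes, in that order (R = Rz(yaw) Ry(pitch) Rx(roll)).
In Python, from workcell import move_pose, move_l, move_j, grip, hold, ik, state, camera, MotionError, hand_in gives the robot as it stands. Calls block until the motion is done:
- move_pose(position, orientation): joint-space move of the TCP to a pose.
- move_l(position, orientation=None, rate=150, contact_N=None): straight line of the TCP; orientation=None keeps the orientation; rate is the mean speed in mm/s. With contact_N (N) it stops when the force on the tool has changed by that much, and returns True; else False.
- move_j(angles): joint-space move.
- grip(opening, squeeze=None): finger opening in mm; squeeze is the grip in N (None keeps the last); returns when the fingers have stopped.
- hold(seconds).
- ik(position, orientation): joint angles nearest the present ones, or None.
- state(): the state.
- camera(name): name is "scene" or "top" or "wrist"; returns a dict with "image" (420x560x3 uint8, blue, green, red), "z_map" (420x560 float32, mm along the optical axis (not along the pixel's ray), 0 where there is no reading), "K" (3x3 intrinsics, pixels), "R" (3x3) and "t" (3): a world point X has camera coordinates R X + t. Camera axes: x right, y down, z forward; pixel columns grow to the right and rows downward; lengths in mm; the calibration is good to about 2 mm. A picture is of the moment at which its call begins.
A pose or a line that the arm cannot do raises MotionError and nothing moves.
- hand_in(): hands the job in, once; it reports no verdict.
The state is a dict: "time": time; "qpos": joint angles; "qd": joint speeds; "joint_efforts": joint torques, N m; "ee_pos": TCP position; "orientation": TCP orientation; "wrist_force": force on the tool from outside, world axes, zero at the start; "moment": the same for the moment, N m; "finger_gap": finger opening in mm.
Only numpy, scipy, OpenCV 4.12 (cv2) and the standard library are available. Lean on these libraries where they do the work, as an engineer would, in place of code of your own. Each camera call takes 0.05 s, during which the arm holds its last target. There are 200 camera calls.

## Working session

There is one attempt and no reset: what is moved stays moved. The work goes in short steps, each a Python script; the robot and the scene stay as the last script left them, time stands still between calls to the robot, and variables do not carry over. Pictures are saved under pics/ and viewed, on a budget of 10 in all, crops included, one or two more only if the job needs it, and the job is handed in when it is done.

```bash
ls; mkdir -p pics; python3 - <<'E'
from workcell import *
import cv2,numpy as np
for n in("scene","top"):
    c=camera(n); cv2.imwrite(f"pics/{n}0.png",c["image"]); np.savez(f"{n}0.npz",**c)
    print(n,c["K"].round(1).tolist(),c["R"].round(3).tolist(),c["t"].round(1).tolist())
s=state();print(s["time"],s["wrist_force"],s["orientation"])
E
```

```text
pics
scene [[393.9, 0.0, 280.2], [0.0, 393.9, 214.4], [0.0, 0.0, 1.0]] [[0.33, 0.944, 0.008], [0.794, -0.273, -0.544], [-0.511, 0.186, -0.839]] [-198.1, -398.0, 1414.5]
top [[423.1, 0.0, 282.2], [0.0, 423.1, 208.9], [0.0, 0.0, 1.0]] [[-0.015, -1.0, -0.01], [-0.986, 0.016, -0.168], [0.168, 0.007, -0.986]] [45.1, 607.2, 1151.9]
0.1 [-0.18191658  0.03278374  0.03234777] [-3.14057846e+00  4.51147359e-05  2.50760230e-01]
```

View pics/top0.png

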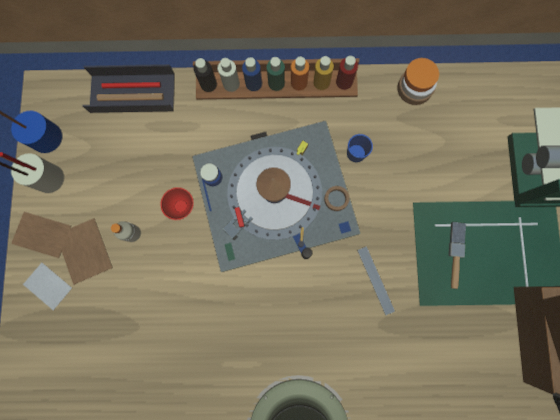

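View pics/scene0.png

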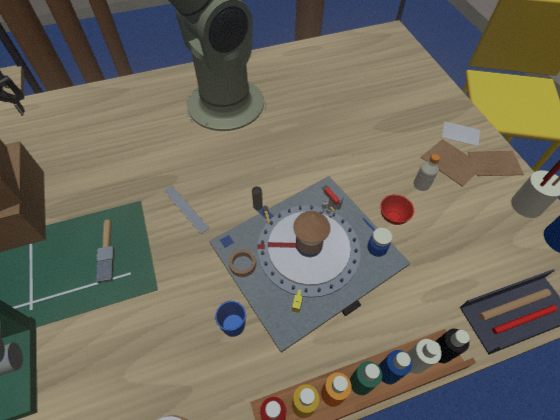

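The top view shows the table axis near (276,192), T-bar (239,217), lever handle (306,252), stripe end (318,207), pointer (302,148) and tape (336,198).

```bash
cat > h.py <<'E'
import numpy as np,cv2
from scipy.optimize import least_squares
def cloud(c):
    z=c["z_map"].astype(float);v,u=np.indices(z.shape);K=c["K"]
    P=np.stack([(u-K[0,2])/K[0,0]*z,(v-K[1,2])/K[1,1]*z,z],-1)
    return (P-c["t"])@c["R"]          # R^T (P-t)
def proj(c,X):
    p=np.atleast_2d(X)@c["R"].T+c["t"];p=p/p[:,2:]
    return (p@c["K"].T)[:,:2]
def plane(c,uv,h):                    # pixel -> world at height h
    d=np.c_[np.atleast_2d(uv),np.ones(len(np.atleast_2d(uv)))]@np.linalg.inv(c["K"]).T@c["R"]
    o=-c["R"].T@c["t"]
    return o+d*((h-o[2])/d[:,2])[:,None]
def hsv(c): return cv2.cvtColor(c["image"],cv2.COLOR_BGR2HSV).astype(int)
def red(H): return ((H[...,0]<6)|(H[...,0]>172))&(H[...,1]>150)&(H[...,2]>60)
def circ(P):
    r=least_squares(lambda p:np.hypot(P[:,0]-p[0],P[:,1]-p[1])-p[2],[*P[:,:2].mean(0),100],loss="soft_l1")
    return r.x
E
python3 - <<'E'
from h import *
for n in("top","scene"):
    c=dict(np.load(n+"0.npz"));X=cloud(c);H=hsv(c);z=X[...,2]
    near=np.hypot(X[...,0]-600,X[...,1]-20)<260
    disc=near&(H[...,1]<60)&(H[...,2]>150)&(abs(z-49)<8)
    ct,_=cv2.findContours(disc.astype(np.uint8),0,1);k=max(ct,key=cv2.contourArea)[:,0]
    hull=cv2.convexHull(k)[:,0]
    print(n,"disc circ",circ(plane(c,hull,49)).round(1),"z",np.median(z[disc]))
    m=red(H)&near
    nl,L,S,C=cv2.connectedComponentsWithStats(m.astype(np.uint8))
    for i in range(1,nl):
        if S[i,4]>8:
            P=X[L==i];print(" red",C[i].round(1),S[i,4],np.median(P,0).round(1),"z",P[:,2].min().round(),P[:,2].max().round())
    for nm,m in(("yel",near&(abs(H[...,0]-28)<6)&(H[...,1]>150)&(H[...,2]>120)),("blk",near&(H[...,2]<55)&(z>60)),("blue",near&(abs(H[...,0]-112)<12)&(H[...,1]>100)&(z>15))):
        nl,L,S,C=cv2.connectedComponentsWithStats(m.astype(np.uint8))
        for i in range(1,nl):
            if S[i,4]>8:
                P=X[L==i];print(" ",nm,C[i].round(1),S[i,4],np.median(P,0).round(1),"z",P[:,2].min().round(),P[:,2].max().round())
    b=cv2.resize(c["image"][110:285,180:380] if n=="top" else c["image"][170:330,190:420],None,fx=4 if n=="top" else 3.4,fy=4 if n=="top" else 3.4,interpolation=cv2.INTER_CUBIC)
    cv2.imwrite(f"pics/{n}crop.png",cv2.convertScaleAbs(b[:600,:800],alpha=1.7));
E
```

```text
top disc circ [661.   57.7 108.9] z 48.61535632546586
 red [238.9 217.1] 78 [574.2 149.8 131.6] z 125.0 136.0
  blue [353.1 152.9] 51 [ 759.6 -167.3   73.1] z 54.0 81.0
  blue [214.6 179.7] 53 [691.1 226.1  55.5] z 36.0 63.0
  blue [344.3 227.3] 55 [ 554.7 -143.    16.8] z 15.0 22.0
  blue [296.5 238.3] 45 [526.9  -5.2  23.9] z 17.0 30.0
  blue [301.3 248. ] 22 [498.3 -16.3  24.4] z 17.0 28.0
scene disc circ [658.7  60.2 109. ] z 49.22629821962416
 red [331.5 194.3] 73 [576.4 150.9 131.8] z 128.0 135.0
  blk [256.9 198. ] 59 [491.4 -30.6  82.6] z 61.0 105.0
  blue [261.2 211.7] 20 [498.9 -22.5  25.6] z 21.0 28.0
  blue [270.2 215.2] 16 [521.1  -2.3  25. ] z 22.0 28.0
  blue [368.6 224.2] 20 [635.4 254.2  17. ] z 15.0 21.0
  blue [226.4 240.9] 72 [ 556.2 -142.    17. ] z 15.0 21.0
  blue [374.8 248.3] 182 [725.5 221.7  47.2] z 17.0 66.0
  blue [235.4 307.8] 200 [ 758.8 -170.4   54.7] z 15.0 79.0
```

View pics/topcrop.png

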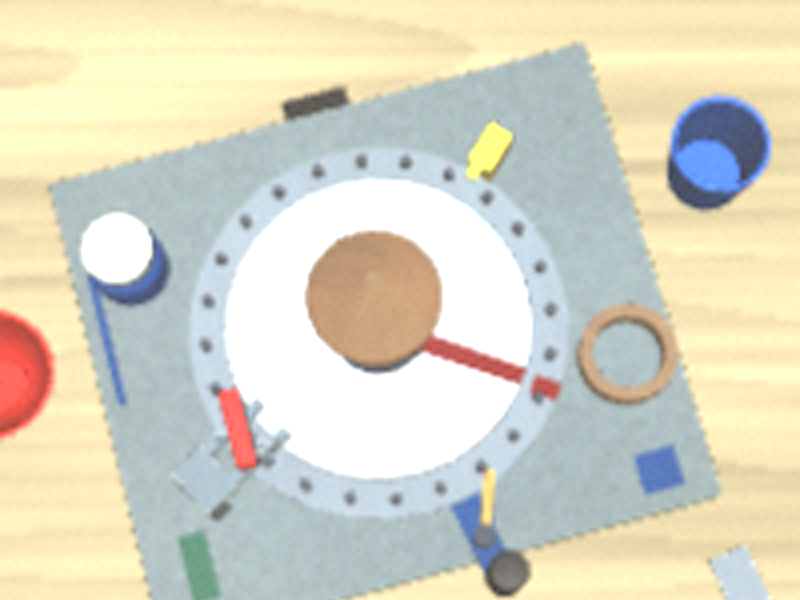

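```bash
python3 - <<'E'
from h import *
from workcell import *
for n in("top","scene"):
    c=dict(np.load(n+"0.npz"));X=cloud(c);H=hsv(c);z=X[...,2]
    m=red(H)&(z>120)&(np.hypot(X[...,0]-575,X[...,1]-150)<60)
    v,u=np.nonzero(m);P=plane(c,np.c_[u,v],132 if n=="top" else 130)[:,:2].astype(np.float32)
    r=cv2.minAreaRect(P);w=np.linalg.svd(P-P.mean(0))[2][0]
    print(n,"bar",P.mean(0),r,"dir",np.arctan2(w[1],w[0]))
    m=((H[...,0]<10)|(H[...,0]>170))&(H[...,1]>110)&(abs(z-50)<9)&(np.hypot(X[...,0]-660,X[...,1]-59)<136)
    v,u=np.nonzero(m);P=plane(c,np.c_[u,v],50)[:,:2]
    P=P[np.hypot(*(P-[660,59]).T)>60]
    w=np.linalg.svd(P-P.mean(0))[2][0]; e=P.mean(0)-[660,59]
    print(" stripe",len(P),P.mean(0).round(1),"dir",np.arctan2(w[1],w[0]),"ang about axis",np.arctan2(e[1],e[0]))
    m=(abs(H[...,0]-28)<6)&(H[...,1]>120)&(np.hypot(X[...,0]-725,X[...,1]-10)<60)
    v,u=np.nonzero(m);P=X[m];print(" yel",len(P),P.mean(0).round(1),P[:,2].min(),P[:,2].max(),P[np.argmin(np.hypot(*(P[:,:2]-[660,59]).T))].round(1))
    m=(H[...,2]<75)&(abs(z-103)<6)&(np.hypot(X[...,0]-485,X[...,1]+30)<40)
    print(" handle top",m.sum(),X[m].mean(0).round(1) if m.any() else "")
for y in (0.24,0.24-np.pi,0.24+np.pi):
  for d in(0,0.55,1.1): 
    q=ik([575,150,110],[np.pi,0,y+d]);print(y,d,None if q is None else np.round(q,2))
for y in (0.24,0.24+np.pi/2,0.24-np.pi/2):
  for a in(-.55,0,.55):
    t=np.pi+.24+a;q=ik([660+200*np.cos(t),59+200*np.sin(t),66],[np.pi,0,y+a]);print(y,a,None if q is None else np.round(q,2))
move_pose([560,110,330],[np.pi,0,.24]);print(state()["time"])
c=camera("wrist");np.savez("w1.npz",**c);cv2.imwrite("pics/w1.png",c["image"])
E
```

```text
top bar [574.02716 149.81448] ((574.6983032226562, 149.47299194335938), (51.53757095336914, 10.861590385437012), 14.021491050720215) dir -2.8754098
 stripe 62 [630.2 -20.6] dir 1.1939542591003507 ang about axis -1.928345449694146
 yel 9 [774.8 -13.8  51. ] 47.99668110093083 54.15038603576736 [771.2  -9.7  54.1]
 handle top 61 [481.4 -28.  103.8]
scene bar [575.4652  151.28094] ((575.0596923828125, 150.63426208496094), (50.90716552734375, 12.775885581970215), 17.290882110595703) dir 0.25430414
 stripe 69 [629.6 -18.3] dir -1.9275019857289784 ang about axis -1.945584327361414
 yel 10 [773.4 -12.2  52. ] 49.909525467363736 54.068193462700215 [768.3 -12.1  51.2]
 handle top 71 [482.4 -28.4 104.3]
0.24 0 [-0.04  0.66 -0.45  1.77  0.38  0.81 -2.01]
0.24 0.55 [ 0.07  0.69 -0.62  1.76  0.52  0.86 -1.57]
0.24 1.1 [ 0.14  0.73 -0.74  1.76  0.61  0.9  -1.1 ]
-2.901592653589793 0 [ 0.17  0.75 -0.79  1.75  0.65  0.93  0.91]
-2.901592653589793 0.55 [ 0.41  1.   -1.28  1.74  1.02  1.23  1.21]
-2.901592653589793 1.1 [ 0.41  1.   -1.28  1.74  1.02  1.23  1.76]
3.3815926535897933 0 [ 0.17  0.75 -0.79  1.75  0.65  0.93  0.91]
3.3815926535897933 0.55 [ 0.41  1.   -1.28  1.74  1.02  1.23  1.21]
3.3815926535897933 1.1 [ 0.41  1.   -1.28  1.74  1.02  1.23  1.76]
0.24 -0.55 [-0.19  0.58 -0.25  2.08  0.27  0.52 -2.51]
0.24 0 [ 0.09  0.56 -0.32  2.12  0.35  0.51 -1.82]
0.24 0.55 [ 0.27  0.62 -0.3   1.97  0.32  0.59 -1.03]
1.8107963267948965 -0.55 [ 0.1   0.64 -0.62  2.07  0.63  0.63 -1.27]
1.8107963267948965 0 [ 0.29  0.6  -0.57  2.11  0.59  0.58 -0.47]
1.8107963267948965 0.55 [ 0.53  0.7  -0.67  1.96  0.66  0.72  0.25]
-1.3307963267948966 -0.55 [ 0.49  0.97 -1.28  2.05  1.1   1.08  1.48]
-1.3307963267948966 0 [-0.53  0.63  0.52  2.15 -0.63  0.51 -2.44]
-1.3307963267948966 0.55 [ 0.01  0.61  0.05  1.99 -0.05  0.54 -2.26]
3.0083
```

View pics/w1.png

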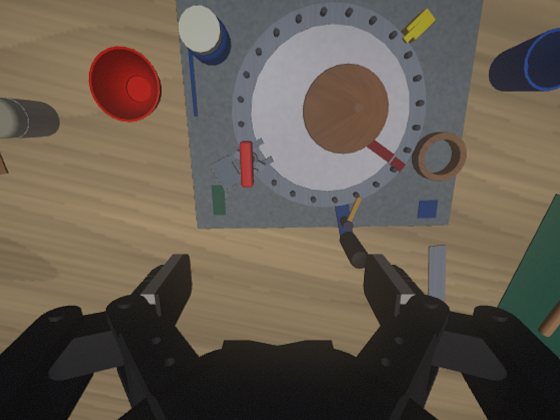

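The wrist view shows the T-bar at (247,164), pointer tip near (405,40), stripe end near (403,165), handle top near (360,262).

```bash
cat >> h.py <<'E'
def measure(c,A=None,show=True):
    """axis, stripe and pointer angles at height 50 from a picture"""
    X=cloud(c);H=hsv(c);z=X[...,2];near=np.hypot(X[...,0]-660,X[...,1]-59)
    if A is None:
        disc=(near<125)&(H[...,1]<70)&(H[...,2]>120)&(abs(z-49)<6)
        k=max(cv2.findContours(disc.astype(np.uint8),0,1)[0],key=cv2.contourArea)
        cc=circ(plane(c,cv2.convexHull(k)[:,0],49));A=cc[:2]
        if show: print("disc",cc.round(1))
    m=((H[...,0]<10)|(H[...,0]>170))&(H[...,1]>110)&(abs(z-50)<9)
    v,u=np.nonzero(m);P=plane(c,np.c_[u,v],50)[:,:2]-A;r=np.hypot(*P.T);P=P[(r>60)&(r<136)]
    s=np.nan
    if len(P)>10:
        w=np.linalg.svd(P-P.mean(0))[2][0];w*=np.sign(w@P.mean(0));s=np.arctan2(*P.mean(0)[::-1])
        if show: print("stripe n",len(P),"mean ang %.3f dir %.3f"%(s,np.arctan2(w[1],w[0])),"rmax",np.hypot(*P.T).max().round(1))
    m=(abs(H[...,0]-28)<7)&(H[...,1]>100)&(H[...,2]>60)
    v,u=np.nonzero(m);P=plane(c,np.c_[u,v],50)[:,:2]-A;r=np.hypot(*P.T);a=np.arctan2(P[:,1],P[:,0])
    k=(r>118)&(r<175)&(a>-1.2)&(a<0.6);P,r,a=P[k],r[k],a[k];p=np.nan
    if len(P):
        i=np.argsort(r)[:max(3,len(r)//12)];p=a[i].mean();w=np.linalg.svd(P-P.mean(0))[2][0]
        if show: print("pointer n",len(P),"rmin %.1f tip ang %.3f mean ang %.3f"%(r.min(),p,a.mean()),"dir",np.arctan2(*w[::-1]).round(3))
    return A,s,p
E
python3 - <<'E'
from h import *
c=dict(np.load("w1.npz"));print(c["K"][0],(-c["R"].T@c["t"]).round(1))
for n in("w1","top0","scene0"): print(n);measure(dict(np.load(n+".npz")))
X=cloud(c);H=hsv(c);z=X[...,2]
m=red(H)&(z>115)&(np.hypot(X[...,0]-575,X[...,1]-150)<60)
v,u=np.nonzero(m);print("z",np.percentile(X[m][:,2],[5,50,95]))
P=X[m&(z>127)][:,:2].astype(np.float32);print(len(P),cv2.minAreaRect(P),P.mean(0))
w=np.linalg.svd(P-P.mean(0))[2][0];print("dir",np.arctan2(w[1],w[0]))
m=(H[...,2]<75)&(abs(z-103)<6)&(np.hypot(X[...,0]-485,X[...,1]+30)<40);print("handle",m.sum(),X[m].mean(0))
E
```

```text
[291.38622734   0.         277.22203104] [627.7 125.7 473.1]
w1
disc [658.4  58.4 109.3]
stripe n 230 mean ang -1.925 dir -1.895 rmax 109.0
pointer n 509 rmin 128.8 tip ang -0.553 mean ang -0.551 dir 2.591
top0
disc [661.   57.5 109.2]
stripe n 61 mean ang -1.946 dir -1.943 rmax 125.3
pointer n 93 rmin 129.2 tip ang -0.563 mean ang -0.566 dir 2.598
scene0
disc [659.5  60.  109.4]
stripe n 69 mean ang -1.936 dir -1.928 rmax 109.0
pointer n 114 rmin 128.9 tip ang -0.563 mean ang -0.559 dir -0.545
z [131.1242797  132.58805171 134.45022264]
501 ((590.142578125, 148.11016845703125), (30.487337112426758, 81.93254852294922), 79.615478515625) [577.32605 149.90929]
dir -3.1242833
handle 263 [480.79832556 -25.22612416 104.62712309]
```

```bash
python3 - <<'E'
from h import *
from workcell import *
pi=np.pi;y0=.25;B=[575.,150.2]
def st(t):
    s=state();print(t,round(s["time"],2),np.round(s["ee_pos"],1),"F",np.round(s["wrist_force"],1),"M",np.round(s["moment"],2),"gap",round(s["finger_gap"],1),"yaw",round(s["orientation"][2],3))
move_pose([*B,175],[pi,0,y0]);grip(42,60)
print(move_l([*B,103],rate=80,contact_N=8));st("down")
grip(0,60);st("grip")
move_l([*B,129.3],rate=40);st("lift")
for d in(.21,.42,.63,.84,1.05):
    move_l([*B,129.3],[pi,0,y0+d],rate=40);
st("turn")
c=camera("top");np.savez("t1.npz",**c);cv2.imwrite("pics/t1.png",cv2.resize(c["image"][150:280,180:380],None,fx=4,fy=4))
E
```

```text
False
down 5.29 [575.3 150.4 103.5] F [ 0.3 -0.2  0. ] M [0.03 0.02 0.03] gap 41.6 yaw 0.25
grip 5.65 [575.2 150.7 103.5] F [-2.   2.6  5.8] M [0.38 0.35 0.08] gap 13.0 yaw 0.25
lift 6.46 [574.9 150.4 129.5] F [ 1.5  5.1 -7. ] M [ 1.26 -0.37  0.06] gap 12.9 yaw 0.25
turn 8.25 [574.7 150.6 129.2] F [ 0.7  7.7 -9.1] M [ 1.7  -0.14  0.  ] gap 13.0 yaw 1.301
```

```bash
cat >> h.py <<'E'
from workcell import *
pi=np.pi
def st(t):
    s=state();print(t,round(s["time"],2),np.round(s["ee_pos"],1),"F",np.round(s["wrist_force"],1),"M",np.round(s["moment"],2),"gap",round(s["finger_gap"],1),"yaw",round(s["orientation"][2],3))
E
python3 - <<'E'
from h import *
B=[575.,150.2];o=[pi,0,1.3]
move_l([*B,123],rate=40);st("a")
move_l([*B,121],rate=40);st("b")
grip(40);st("open")
move_l([*B,200],rate=120)
move_l([530,60,240],[pi,0,.9],rate=250);st("up")
for n in("top","scene"):
    c=camera(n);np.savez(n+"2.npz",**c);X=cloud(c);H=hsv(c)
    m=red(H)&(X[...,2]>110)&(np.hypot(X[...,0]-575,X[...,1]-150)<60);P=X[m];w=np.linalg.svd(P[:,:2]-P[:,:2].mean(0))[2][0]
    print(n,m.sum(),P.mean(0).round(1),"z95",np.percentile(P[:,2],[50,95]),"dir",np.arctan2(w[1],w[0]))
    measure(c)
c=camera("top")
cv2.imwrite("pics/t2.png",cv2.resize(c["image"][110:290,180:380],None,fx=3.3,fy=3.3))
E
```

```text
a 8.61 [574.7 150.6 122.9] F [-0.7  7.6 -8.3] M [ 1.6  -0.02  0.02] gap 13.1 yaw 1.3
b 8.86 [574.9 150.7 121.5] F [-1.   5.7 -0.6] M [ 1.43  0.34 -0.01] gap 13.1 yaw 1.3
open 9.23 [575.1 149.8 121.1] F [ 0.5  0.2 -0.2] M [-0.07  0.01  0.05] gap 40.0 yaw 1.3
up 10.62 [529.9  59.5 239.8] F [ 0.   1.  -0.5] M [ 0.01 -0.06  0.03] gap 40.0 yaw 0.899<stdin>:10: RuntimeWarning: Mean of empty slice.
  ret = um.true_divide(
<stdin>:11: RuntimeWarning: Mean of empty slice.
Traceback (most recent call last):
IndexError: index -1 is out of bounds for axis 0 with size 0
```

```bash
python3 - <<'E'
from h import *
c=camera("scene");X=cloud(c);H=hsv(c)
m=red(H)&(X[...,2]>110)&(np.hypot(X[...,0]-575,X[...,1]-150)<60);P=X[m]
if m.any():
    w=np.linalg.svd(P[:,:2]-P[:,:2].mean(0))[2][0];print(m.sum(),P.mean(0).round(1),np.percentile(P[:,2],[50,95]),np.arctan2(w[1],w[0]))
measure(c)
cv2.imwrite("pics/s2.png",cv2.resize(c["image"][150:330,190:410],None,fx=3.3,fy=3.3))
E
```

```text
78 [575.9 151.2 149.6] [149.60977684 152.25304045] -1.8206076870517254
disc [659.6  60.  109.4]
stripe n 73 mean ang -1.935 dir -1.913 rmax 135.5
pointer n 114 rmin 128.8 tip ang -0.564 mean ang -0.561 dir -0.543
```

View pics/s2.png

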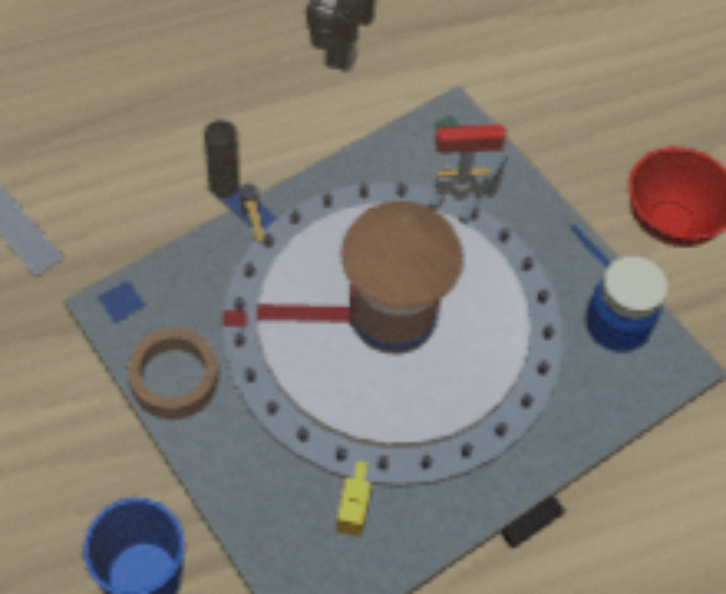

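The pin is parked: the bar in the scene view (crop 470,138) is 18 mm up and turned about 1.07 rad. Next, the lever.

```bash
cat >> h.py <<'E'
A=np.array([659.6,58.8]);S=.25;Z=68
def hp(a,r=199.): t=pi+S+a;return [A[0]+r*np.cos(t),A[1]+r*np.sin(t),Z]
def ori(a): return [pi,0,S+.3+a]
def lev(): p=np.array(state()["ee_pos"][:2])-A;return (np.arctan2(p[1],p[0])-pi-S+pi)%(2*pi)-pi
def swing(to,step=.19,rate=90,contact=14):
    a0=lev();n=max(1,int(np.ceil(abs(to-a0)/step)))
    for a in np.linspace(a0,to,n+1)[1:]:
        if move_l(hp(a),ori(a),rate=rate,contact_N=contact): print("contact");break
    st("lev %.3f"%lev())
E
python3 - <<'E'
from h import *
a=np.arctan2(-27.5-A[1],481.6-A[0])+2*pi-pi-S;print("a",a)
grip(50)
p=hp(a);move_pose([p[0],p[1],150],ori(a));st("above")
print(move_l(p,rate=120,contact_N=6));st("down")
grip(0,25);st("grip %.3f"%lev())
swing(-.35);swing(-.53,step=.1,rate=60)
c=camera("scene");measure(c);np.savez("s3.npz",**c);cv2.imwrite("pics/s3.png",cv2.resize(c["image"][130:330,190:410],None,fx=3,fy=3))
E
```

```text
a 0.20143930757505046
above 11.58 [480.6 -28.  150. ] F [0.4 0.3 0.6] M [ 0.02 -0.08 -0.02] gap 49.8 yaw 0.751
False
down 12.42 [481.  -27.7  68.5] F [-0.6 -0.2  0.5] M [ 0.01  0.04 -0.03] gap 50.3 yaw 0.752
grip 0.203 12.73 [481.  -28.1  68.7] F [-1.5 -0.1  6.7] M [ 0.02  0.25 -0.02] gap 27.0 yaw 0.751
contact
lev 0.139 13.0 [475.7 -16.6  68.7] F [-1.1 -1.2  7.2] M [-0.01  0.34 -0.01] gap 27.4 yaw 0.687
lev -0.531 16.29 [468.8 113.9  68.6] F [-3.6  0.2 13.6] M [-0.01  0.72 -0.28] gap 27.5 yaw 0.021
disc [659.7  59.9 109.5]
stripe n 77 mean ang -1.930 dir -1.869 rmax 124.6
pointer n 115 rmin 128.7 tip ang -0.563 mean ang -0.560 dir -0.552
```

View pics/s3.png

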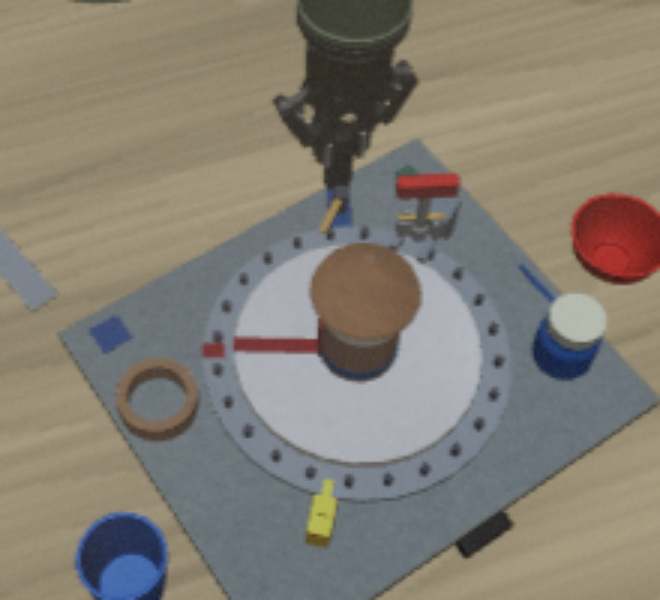

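```bash
python3 - <<'E'
from h import *
swing(.5,contact=30,rate=110)
c=camera("scene");_,s,p=measure(c)
swing(-.53,contact=30,rate=130)
c=camera("scene");_,s,p=measure(c);print("remaining",p-s)
E
```

```text
lev 0.505 19.09 [514.9 -77.3  68.6] F [0.2 0.6 9.1] M [0.24 0.06 0.13] gap 27.4 yaw 1.051
disc [659.5  59.9 109.4]
stripe n 75 mean ang -1.202 dir -1.162 rmax 133.2
pointer n 114 rmin 128.8 tip ang -0.562 mean ang -0.560 dir -0.543
lev -0.524 21.63 [468.7 112.5  67.9] F [-3.1  1.2 10.4] M [ 0.35  0.7  -0.06] gap 27.4 yaw 0.027
disc [659.8  60.1 109.2]
stripe n 73 mean ang -1.210 dir -1.184 rmax 109.1
pointer n 114 rmin 128.7 tip ang -0.565 mean ang -0.562 dir -0.543
remaining 0.6452374036579898
```

```bash
python3 - <<'E'
from h import *
swing(.0,contact=30,rate=110)
c=camera("scene");_,s,p=measure(c,show=0);print("remaining",p-s)
swing(.25,contact=30,rate=80)
hold(.2)
for n in("scene","top","wrist"):
    c=camera(n);np.savez(n+"4.npz",**c);print(n);_,s,p=measure(c);print("remaining",p-s)
    if n=="scene":cv2.imwrite("pics/s4.png",cv2.resize(c["image"][190:330,220:360],None,fx=4.2,fy=4.2,interpolation=cv2.INTER_CUBIC))
E
```

```text
lev 0.005 23.09 [467.6   8.7  68. ] F [ 5.7  1.7 -0.2] M [ 0.37 -1.21  0.12] gap 27.5 yaw 0.553
remaining 0.3581455024308089
lev 0.254 24.07 [485.8 -37.   68. ] F [ 6.9  4.4 -0.4] M [ 0.78 -1.27  0.11] gap 27.5 yaw 0.803
scene
disc [660.1  60.9 108.4]
stripe n 82 mean ang -0.688 dir -0.661 rmax 109.5
pointer n 114 rmin 128.9 tip ang -0.574 mean ang -0.568 dir -0.527
remaining 0.11312177863583328
top
disc [660.9  57.2 109.1]
stripe n 51 mean ang -0.655 dir -0.668 rmax 130.2
pointer n 93 rmin 129.1 tip ang -0.562 mean ang -0.564 dir 2.598
remaining 0.09337202204206019
wrist
disc [656.8  56.9 107.2]
remaining nan
```

View pics/s4.png

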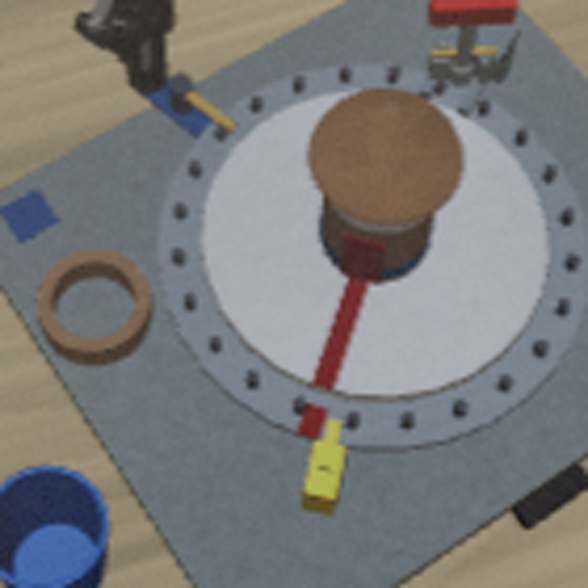

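```bash
cat >> h.py <<'E'
def fine(c,A=np.array([659.8,59.9])):
    X=cloud(c);H=hsv(c);near=np.hypot(X[...,0]-A[0],X[...,1]-A[1])
    g=cv2.GaussianBlur(c["image"],(0,0),.01).astype(float)
    P=(plane(c,np.argwhere(np.ones(near.shape))[:,::-1],50)[:,:2]-A).reshape(*near.shape,2)
    r=np.hypot(P[...,0],P[...,1]);a=np.arctan2(P[...,1],P[...,0])
    b=c["image"].astype(float);red_=np.clip(b[...,2]-b[...,1:2].max(-1)-25,0,None)   # R-G weight
    yel=np.clip(np.minimum(b[...,2],b[...,1])-b[...,0]-40,0,None)
    red_[(yel>0)&(b[...,1]>.6*b[...,2])]=0
    out={}
    w0=(abs(a+.62)<.35)
    for nm,w,lo,hi in(("rim",red_,113,134),("disc",red_,75,108),("tip",yel,127,142),("body",yel,142,170)):
        m=w0&(r>lo)&(r<hi)&(w>0);out[nm]=(round(float((w[m]*a[m]).sum()/max(w[m].sum(),1e-9)),4),int(m.sum()))
    return out
E
python3 - <<'E'
from h import *
for n in("scene","top"): print(n,fine(dict(np.load(n+"4.npz"))))
E
```

```text
scene {'rim': (-0.6611, 24), 'disc': (-0.6732, 60), 'tip': (-0.5634, 20), 'body': (-0.5615, 88)}
top {'rim': (-0.6798, 27), 'disc': (-0.6706, 50), 'tip': (-0.5643, 15), 'body': (-0.5721, 66)}
```

```bash
python3 - <<'E'
from h import *
swing(.334,contact=30,rate=40);hold(.2)
for n in("scene","top"):
    c=camera(n);np.savez(n+"5.npz",**c);print(n,fine(c))
    b=c["image"];b=b[260:310,270:320] if n=="scene" else b[130:180,265:315]
    cv2.imwrite(f"pics/{n}5.png",cv2.resize(b,None,fx=10,fy=10,interpolation=cv2.INTER_CUBIC))
a=cv2.hconcat([cv2.imread("pics/scene5.png"),cv2.imread("pics/top5.png")]);cv2.imwrite("pics/b5.png",cv2.resize(a,(800,400)))
E
```

```text
lev 0.336 24.98 [494.3 -51.   68. ] F [7.  5.5 0.5] M [ 1.   -1.18  0.04] gap 27.5 yaw 0.888
scene {'rim': (-0.5972, 16), 'disc': (-0.5953, 61), 'tip': (-0.5666, 23), 'body': (-0.5614, 87)}
top {'rim': (-0.6079, 22), 'disc': (-0.5934, 49), 'tip': (-0.5652, 16), 'body': (-0.5721, 66)}
```

View pics/b5.png

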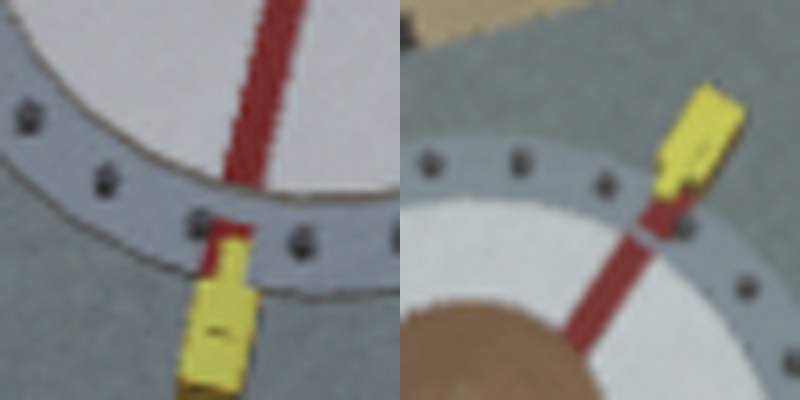

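The stripe is just short of the pointer, by about 0.03 rad. In the crop its rim end is at about x=231 and the pointer tip at about x=236.

```bash
python3 - <<'E'
from h import *
swing(.363,contact=30,rate=20);hold(.2)
for n in("scene","top"): print(n,fine(camera(n)))
E
```

```text
lev 0.365 25.73 [497.5 -55.7  68. ] F [ 3.8  5.3 -0.9] M [ 1.1  -1.11 -0.02] gap 27.3 yaw 0.917
scene {'rim': (-0.553, 15), 'disc': (-0.5671, 60), 'tip': (-0.5623, 23), 'body': (-0.5613, 87)}
top {'rim': (-0.5753, 19), 'disc': (-0.5681, 50), 'tip': (-0.5656, 16), 'body': (-0.5722, 67)}
```

```bash
python3 - <<'E'
from h import *
swing(-.5,contact=30,rate=120)
f0=state()["wrist_force"]
for a in(-.53,-.55,-.57,-.59):
    hit=move_l(hp(a),ori(a),rate=25,contact_N=10);st("%.2f hit %s lev %.3f"%(a,hit,lev()))
    if hit: break
for n in("scene","top"): print(n,fine(camera(n)))
E
```

```text
lev -0.499 28.19 [467.3 107.8  68. ] F [ 3.9 -0.8  3.9] M [ 0.02 -0.93  0.  ] gap 27.2 yaw 0.052
-0.53 hit False lev -0.530 28.58 [468.9 113.6  68. ] F [6.4 0.5 0.1] M [-0.01 -1.31  0.04] gap 27.2 yaw 0.02
-0.55 hit False lev -0.548 28.89 [470.  117.1  68. ] F [ 6.4 -1.5  1.4] M [-0.2  -1.21  0.06] gap 27.2 yaw 0.0
-0.57 hit True lev -0.548 29.1 [470.2 117.   67.8] F [-0.2 -3.9  8.9] M [-0.65  0.    0.12] gap 27.4 yaw -0.018
scene {'rim': (-0.5544, 16), 'disc': (-0.5682, 61), 'tip': (-0.5625, 23), 'body': (-0.5613, 88)}
top {'rim': (-0.5762, 19), 'disc': (-0.568, 50), 'tip': (-0.5653, 16), 'body': (-0.5721, 67)}
```

```bash
python3 - <<'E'
from h import *
hit=move_l(hp(-.575),ori(-.56),rate=20,contact_N=15);st("push hit %s lev %.3f"%(hit,lev()))
a=lev();grip(46);st("open")
p=state()["ee_pos"];move_l([p[0],p[1],170],rate=120)
move_l([430,60,300],[pi,0,.3],rate=250);st("up")
for n in("scene","top","wrist"):
    c=camera(n);np.savez(n+"6.npz",**c);print(n,fine(c))
    X=cloud(c);H=hsv(c);z=X[...,2]
    m=(H[...,2]<80)&(abs(z-103)<6)&(np.hypot(X[...,0]-470,X[...,1]-117)<50)
    if m.sum()>5: q=X[m].mean(0);d=q[:2]-A;print(" handle",m.sum(),q.round(1),"lever",np.arctan2(d[1],d[0])-pi-S if d[1]>0 else 0)
    m=red(H)&(z>110)&(np.hypot(X[...,0]-575,X[...,1]-150)<60)
    if m.any(): print(" bar z",np.median(X[m][:,2]))
    if n=="scene":cv2.imwrite("pics/s6.png",cv2.resize(c["image"][130:330,190:410],None,fx=3,fy=3,interpolation=cv2.INTER_CUBIC))
E
```

```text
push hit True lev -0.548 29.41 [470.2 116.9  67.8] F [-0.8 -2.9  9.4] M [-0.3   0.04 -0.02] gap 27.2 yaw -0.015
open 29.73 [470.3 117.5  67.6] F [ 0.3 -1.2 -0. ] M [0.01 0.01 0.01] gap 45.9 yaw -0.015
up 31.47 [429.9  60.  299.1] F [-0.6 -0.5 -1.5] M [-0.   -0.09 -0.02] gap 45.8 yaw 0.298
scene {'rim': (-0.5547, 16), 'disc': (-0.5684, 61), 'tip': (-0.5623, 23), 'body': (-0.5614, 88)}
 handle 65 [471.1 116.8 103.8] lever -0.5483263988283662
 bar z 149.87628247534357
top {'rim': (-0.5762, 19), 'disc': (-0.5679, 50), 'tip': (-0.5654, 16), 'body': (-0.5721, 66)}
 bar z 149.0845024079113
wrist {'rim': (0.0, 0), 'disc': (0.0, 0), 'tip': (0.0, 0), 'body': (0.0, 0)}
 handle 460 [468.2 116.6 105.5] lever -0.5434114828537759
 bar z 150.21877728850652
```

View pics/s6.png

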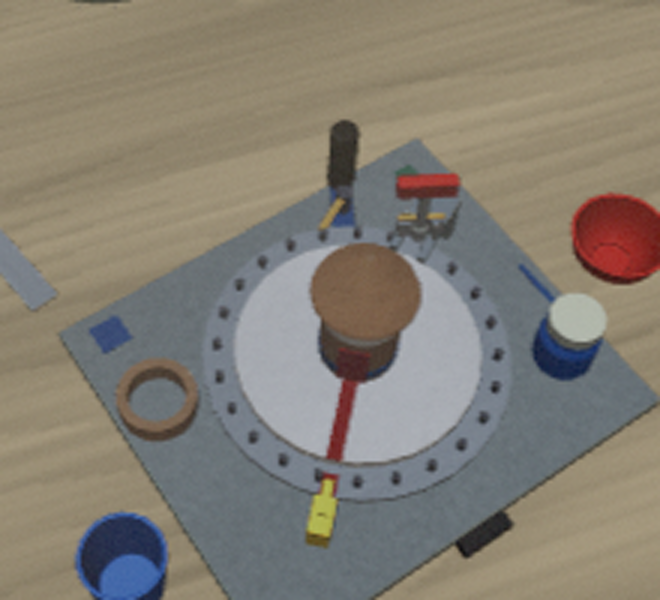

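The stripe now runs straight into the pointer tip (327,482), the pin is up at (428,186), the lever is at its loose end at (343,150), and the surrounding items look unmoved. One offline check of the stand yaw, to confirm the lever really is on its stop.

```bash
python3 - <<'E'
from h import *
for n in("top0","scene0","scene6"):
    c=dict(np.load(n+".npz"));X=cloud(c);H=hsv(c)
    m=(abs(X[...,2]-15)<5)&(H[...,1]<75)&(np.hypot(X[...,0]-660,X[...,1]-59)<300)
    m=cv2.morphologyEx(m.astype(np.uint8),cv2.MORPH_OPEN,np.ones((3,3)))
    k=max(cv2.findContours(m,0,1)[0],key=cv2.contourArea)[:,0]
    P=plane(c,k,15)[:,:2].astype(np.float32);r=cv2.minAreaRect(P);print(n,r,np.deg2rad(r[2]),np.deg2rad(r[2]-90))
for a,b in(("top0","top6"),("scene0","scene6")):   # bystanders: image change far from arm
    d=np.abs(np.load(a+".npz")["image"].astype(int)-np.load(b+".npz")["image"]).max(-1)
    c=dict(np.load(b+".npz"))
    for nm,p in dict(tape=[655,-90,20],jar=[720,220,50],bowl=[640,300,30],cup=[760,-165,50],glue=[580,420,60],straight=[470,-210,5]).items():
        u,v=proj(c,p)[0].astype(int);print(b,nm,(u,v),"changed px",int((d[max(v-12,0):v+12,max(u-12,0):u+12]>40).sum()))
E
```

```text
top0 ((661.1860961914062, 57.50111389160156), (360.155517578125, 418.69927978515625), 14.46342658996582) 0.25243441511539944 -1.3183619116794971
scene0 ((667.6702880859375, 61.5054931640625), (374.63323974609375, 419.8894958496094), 14.41653823852539) 0.2516160590019317 -1.319180267792965
scene6 ((667.5069580078125, 61.511810302734375), (374.3545227050781, 419.711669921875), 14.40006160736084) 0.2513284875384736 -1.319467839256423
top6 tape (np.int64(324), np.int64(194)) changed px 27
top6 jar (np.int64(217), np.int64(171)) changed px 0
top6 bowl (np.int64(191), np.int64(200)) changed px 0
top6 cup (np.int64(350), np.int64(156)) changed px 0
top6 glue (np.int64(146), np.int64(220)) changed px 0
top6 straight (np.int64(367), np.int64(257)) changed px 0
scene6 tape (np.int64(254), np.int64(265)) changed px 13
scene6 jar (np.int64(373), np.int64(246)) changed px 0
scene6 bowl (np.int64(384), np.int64(218)) changed px 0
scene6 cup (np.int64(237), np.int64(306)) changed px 0
scene6 glue (np.int64(414), np.int64(185)) changed px 0
scene6 straight (np.int64(196), np.int64(224)) changed px 0
```

```bash
python3 -c "
from workcell import *
hand_in();print(state()['time'])"
```

```text
the job is handed in; nothing more can be done
the job is handed in; nothing more can be done
```

I brought the red stripe in line with the yellow pointer and handed the job in. It took about 32 s of the 67 s, and no verdict was reported.

I lifted the pin, turned it about 1.07 rad and let it down into its rest notch. I then worked the lever through one full drive stroke and one partial stroke, stopping on the pointer, and swung it back loose. The gripper was clear of everything before hand-in.

**Last checks:**
- **Stripe:** the part on the disc read -0.568 rad and the pointer tip -0.562 to -0.565 rad in both the scene and top cameras. That is within about 0.006 rad, or under 1 mm at the rim. The few pixels of the stripe on the rim disagreed between cameras, -0.555 and -0.576, on either side of the pointer. I trusted the disc reading.
- **Pin:** the top of its T-bar read about 150 mm against 132 mm at the start, so it is parked 18 mm up.
- **Lever:** it is at about -0.55 rad, on the loose stop. A cross-check of the board's angle agreed with this; the wrist camera read -0.543 rad.
- **Things around it:** the pictures show no change at the jar, bowl, cup, glue or straightedge. The tape window showed a few changed pixels, probably the turntable behind it, and the tape looked unmoved. I did not check the paintbrush separately.

During the first back-swing a 14 N force limit stopped the arm early. It moved on freely afterwards, so I took it as a false alarm.

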